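# Roll a caster wheel clean and park it

## Robot

A 7-joint arm with a two-finger parallel gripper is mounted at the origin on a cart in front of the work surface, level with it; the furniture and walls round the work are solid. World frame = base frame: x ahead of the robot, y to its left, z up, the work surface at z = 0. Lengths are in m, angles in degrees, forces in N, time in s.
With the tool pointing down it reaches from about 0.425 to 0.875 m from the base axis. Payload 4.7 kg.
Tool frame: the origin (TCP) lies at the very end of the fingers, on their centre line; the grasp point (between the pads) lies 19 mm behind it; z points along the fingers, y is the line along which they close (so a half turn about z gives the same grasp; the last joint's range is limited). The gripper opens to 87 mm and grips with 3 to 60 N. Pads are 19 mm wide; open, the fingers measure 117 mm over their backs; the gripper's body (75 mm by 190 mm) begins 51 mm behind the grasp point.
Start: joints at [72.141, 18.392, -4.016, 83.108, 1.295, 78.541, -3.26], TCP at [0.208, -0.616, 0.223] pointing down, gripper open.
Joint ranges: [-163.93, 163.93], [-17.29, 119.83], [-79.2, 71.16], [3.27, 140.29], [-89.18, 269.18], [5.43, 117.66], [-154.24, 154.24]. Speed limits (degrees/s): [147.25, 147.25, 180, 180, 180, 180, 180].

## Interface

Orientations are given as [roll, pitch, yaw] about the fixed x, y, z axes, in that order (R = Rz(yaw) Ry(pitch) Rx(roll)).
In Python, from cell import telemetry, cams, env gives the robot as it stands.
- The arm moves only by the tool arm_command, never from a script. Its argument "series" is text: rows parted by semicolons, each of 5 numbers parted by spaces: the shift along the tool's x, y, z in mm, then the turn about the tool's z in rad, then the closure in counts, from 0 (fully open) to 255 (shut). A call has 1 to 20 rows; each row shifts and turns the commanded pose from where the row before left it, along the tool's axes as they then stand; what a row does not reach is not made up. A row lasts 1/12 s, in which the tool goes at most 41.7 mm and 7.16 degrees, less where a joint would pass 70% of its speed; a pose out of reach is approached as far as the arm can. A call is refused whole if a number of a shift passes 41.7 or a number of a turn 0.125, either way. A call with a gripper value outside its range is refused whole. The fingers move at their own pace and stop on an object; "squeeze" is the grip in N (left out, the last holds). Time passes only in rows, so rows that do not move let the fingers close. It gives the time, the measured TCP pose, the force, the opening and the grip force at its end, in the units of the state.
- telemetry.get_obs(): the state, without advancing time (a new reading comes with each control period).
- cams.read_camera(name): name is "side" or "top" or "wrist"; returns the picture (420x560x3 uint8, blue, green, red); there is no depth.
- cams.calibration(name): a dict with "K" (3x3 intrinsics, pixels), "origin" and "rotation" of the camera in the world; the wrist camera has in their place "hand_eye" (4x4, takes a point from camera to tool coordinates, whose origin is the TCP and whose axes are the flange's). Camera axes: x right, y down, z forward; pixel columns grow to the right and rows downward; lengths in m; the calibration is good to about 2 mm. A picture is of the moment at which its call begins: read the wrist's pose just before it. calibration takes no time and is no camera call.
- env.sign_off(): hands the job in; it is judged then, once.
The state is a dict: "time_s": time; "qpos": joint angles; "joint_velocities": joint speeds; "effort": joint torques, N m; "tool_pos": TCP position; "tool_rot": TCP orientation; "force": force on the tool from outside, world axes, zero at the start; "wrist_torque": the same for the moment, N m; "grip_width": finger opening in m; "grasp_force": force on a finger pad.
Only numpy, scipy, OpenCV 4.12 (cv2) and the standard library are available. Lean on these libraries where they do the work, as an engineer would, in place of code of your own. Each camera call takes 0.05 s, during which the arm holds its last target. There are 200 camera calls.

## Task

Clean the tread of the small caster wheel: hold it by the square ends of its axle and roll it on its tread along the white tacky strip for a whole turn, leaning on it all the way with about 15 N (at least 8 N, and never more than 24 N). Then roll it on over the low bar into the dock at the end of the track, no harder, and leave it standing there on its tread. Do not lift the wheel off the track, let it topple or drag it without turning, and leave the things round about alone.

Things in the scene. Friction and masses are not known exactly. Their poses are not given: they have to be found in the camera images.
- caster: caster wheel on its axle: black rubber tread, grey disc, 76 mm across, tread 30 mm wide, 0.26 kg (varies by a third). Origin at its centre; y axis along the axle; at the start it stands on its tread, axle's z up, x roughly along the track to the dock. The wheel turns stiffly on the axle (0.10 N m), so unless it is leaned on it may skid instead of turning
- axle_l (a point): middle of the square steel block on the axle's +y end, 23 mm from the centre; 16 x 16 mm, 10 mm along y; both blocks' outer faces are 56 mm apart, to be gripped across. It does not turn with the wheel while held
- axle_r (a point): the same on the axle's -y end
- spot (a point): black 9 mm spot on the disc, both sides, 19.5 mm from the axle; turns with the wheel (its z axis points from axle to spot); on top at the start, this point midway through the wheel
- track: fixed grey metal board under the wheel, 400 x 90 mm, top 10 mm above the bench (x from -194 to +206 mm). Origin on the bench; x axis runs from the bare lead-in (where the wheel starts) along the centre line to the dock, z up. A rolling wheel's centre is 48 mm above the bench
- strip: the white tacky cleaning strip set flush in the board, 250 mm by 70 mm, top 10 mm above the bench; origin and axes as the track's: it covers x from -125 to +125 mm.
- bar (a point): middle of the 6 mm round steel bar across the track before the dock, on the track's centre line at x = 138 mm, 10 mm above the bench; it stands 3 mm proud of the board
- bumper (a point): face of the end stop's rubber bumper, on the centre line at x = 194.5 mm, 48 mm above the bench; the stop is 60 mm high
- dock (a point): centre of the wheel when parked in the dock, 48 mm above the bench, at x = 155 mm on the track's centre line. Low side guides, tops 22 mm above the bench, begin at x = 110 mm, flare open towards the strip, and leave 44 mm between them in the dock; the wheel has about 3 mm play between bar and bumper
- cup: bystander: lidded specimen cup, 64 mm across, 66 mm high; origin under its middle
- bottle: bystander: small capped reagent bottle, 43 mm across, 70 mm high; origin under its middle
- timer: bystander: flat square timer, 66 x 66 x 19 mm; origin under its middle
- tape_roll: bystander: roll of tape lying flat, 104 mm across, 25 mm high; origin under its middle

How it is judged:
By the outcome, as a careful person would: the job done as asked, in the order asked, and still so for the second after the job is handed in, with the robot touching nothing.
It also fails if it takes over 72 s, if anything falls off the work surface, if the arm or the gripper's body presses on something with over 40 N, if the wrist force passes 120 N, or if a joint passes its speed limit or range.

## Working session

There is one attempt and no reset: what is moved stays moved. The work goes in short steps, Python scripts to look and compute and a tool call to move; the robot and the scene stay as the last step left them, time stands still between calls to the robot, and variables do not carry over. Pictures are saved under pics/ and viewed, at most 10 in all, crops included, and the job is handed in when it is done.

Besides the shell and the picture viewer there is one more tool, called after "Request:" as name(argument=value, ...) on one line, values as JSON. arm_command: Moves the arm, as the interface text tells. Its arguments: {"type":"object","properties":{"series":{"type":"string"},"squeeze":{"type":"number"}},"required":["series"]}

```bash
mkdir -p pics; ls; python3 - <<'E'
from cell import telemetry,cams
import cv2,numpy as np
print(telemetry.get_obs())
for n in("top","side"):
    c=cams.calibration(n);print(n,c)
    cv2.imwrite(f"pics/{n}0.png",cams.read_camera(n))
print(cams.calibration("wrist"))
E
```

```text
pics
{'time_s': 0.0, 'qpos': array([72.13994641, 18.44079585, -4.01628642, 83.17406202,  1.29467345,
       78.5418413 , -3.2599226 ]), 'joint_velocities': array([-0.0344144 ,  0.02912776, -0.0058017 , -0.05338395,  0.04493439,
       -0.01786748, -0.06296779]), 'effort': array([ 7.27543738e-04, -4.91284096e+01, -4.03586207e-01, -3.12532425e+01,
       -6.39189966e-02,  4.38356667e-02,  1.68796796e-04]), 'tool_pos': array([ 0.20783701, -0.61529   ,  0.22144931]), 'tool_rot': array([-1.79888530e+02,  5.19641764e-03,  1.86705184e+01]), 'force': array([ 0.43466158,  0.35957998, -0.69879509]), 'wrist_torque': array([-0.00238323, -0.0145042 ,  0.00781096]), 'grasp_force': 0.0, 'grip_width': 0.08710329776234794}
top {'K': array([[470.00032442,   0.        , 281.25630046],
       [  0.        , 470.00032442, 211.54676907],
       [  0.        ,   0.        ,   1.        ]]), 'origin': array([0.39534361, 0.03656672, 1.04225619]), 'rotation': array([-1.71397096e+02, -1.17970471e-01, -8.93118548e+01])}
side {'K': array([[430.47211957,   0.        , 282.13043057],
       [  0.        , 430.47211957, 209.55904958],
       [  0.        ,   0.        ,   1.        ]]), 'origin': array([ 0.40909795, -0.73342071,  0.37086574]), 'rotation': array([-1.11075827e+02, -9.09040586e-02, -1.19594245e+01])}
{'K': array([[373.60313463,   0.        , 282.56799326],
       [  0.        , 373.60313463, 209.15857183],
       [  0.        ,   0.        ,   1.        ]]), 'hand_eye': array([[-5.46347964e-04, -9.63754880e-01, -2.66788741e-01,
         7.37030162e-02],
       [ 9.99999792e-01, -6.17901715e-04,  1.84257935e-04,
        -4.88519436e-04],
       [-3.42428705e-04, -2.66788585e-01,  9.63755017e-01,
        -1.62672618e-01],
       [ 0.00000000e+00,  0.00000000e+00,  0.00000000e+00,
         1.00000000e+00]])}
```

View pics/top0.png

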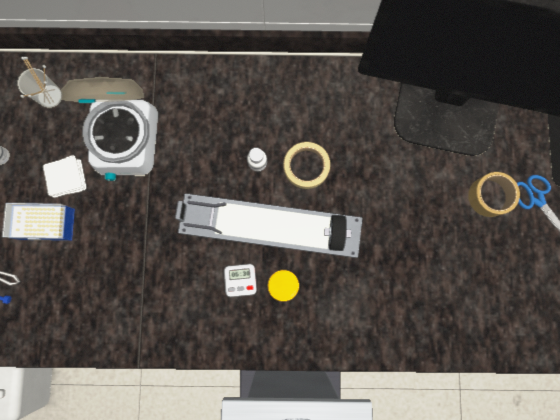

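View pics/side0.png

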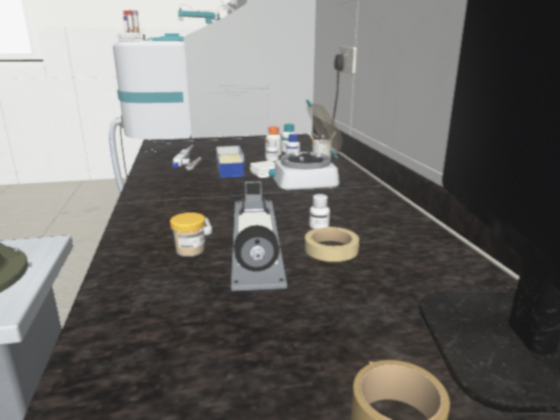

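Top view: the wheel is at about (337,233), the track runs left to the dock near (205,213), and the track corners are near (187,195), (362,217), (357,256) and (178,234). The yellow-lidded cup is at (284,286), the timer at (240,281), the tape at (307,165) and the bottle at (257,159). Side view: the wheel disc is centred near (257,248) with its spot on top.

```bash
cat > h.py <<'E'
import numpy as np,cv2
from scipy.spatial.transform import Rotation as R
from cell import telemetry,cams
def cam(n,obs=None):
    c=cams.calibration(n)
    if n=="wrist":
        T=np.eye(4);T[:3,:3]=R.from_euler("xyz",obs["tool_rot"],degrees=True).as_matrix();T[:3,3]=obs["tool_pos"]
        T=T@c["hand_eye"];return c["K"],T[:3,3],T[:3,:3]
    return c["K"],c["origin"],R.from_euler("xyz",c["rotation"],degrees=True).as_matrix()
def ray(C,p):
    K,o,r=C;return o,r@np.linalg.inv(K)@np.array([p[0],p[1],1.])
def onz(C,p,z):
    o,d=ray(C,p);return o+d*(z-o[2])/d[2]
def proj(C,P):
    K,o,r=C;q=K@(r.T@(np.asarray(P)-o));return q[:2]/q[2]
def meet(C1,p1,C2,p2):
    o1,d1=ray(C1,p1);o2,d2=ray(C2,p2)
    s=np.linalg.lstsq(np.stack([d1,-d2],1),o2-o1,rcond=None)[0]
    a,b=o1+s[0]*d1,o2+s[1]*d2;return (a+b)/2,np.linalg.norm(a-b)
E
python3 - <<'E'
from h import *
t,s=cam("top"),cam("side")
for p in[(187,195),(362,217),(357,256),(178,234)]:print(onz(t,p,.01))
print("wheel",onz(t,(337,233),.086),meet(t,(337,233),s,(257,248)))
im=cv2.imread("pics/top0.png")
m=(im.min(2)>215).astype(np.uint8);m[:190]=0;m[262:]=0;m[:,:200]=0;m[:,345:]=0
n,l,st,ce=cv2.connectedComponentsWithStats(m);i=1+st[1:,4].argmax()
b=cv2.boxPoints(cv2.minAreaRect(np.argwhere(l==i)[:,::-1].astype(np.float32)))
print(b,[onz(t,p,.01)[:2] for p in b])
for n,p,z in[("cup",(284,286),.066),("timer",(240,281),.019),("tape",(307,165),.025),("bottle",(257,159),.07)]:print(n,onz(t,p,z))
E
```

```text
[0.5862873  0.24715311 0.01      ]
[ 0.54149961 -0.1429211   0.01      ]
[ 0.45508675 -0.13078332  0.01      ]
[0.49866698 0.26331158 0.01      ]
wheel [ 0.49708183 -0.07813628  0.086     ] (array([ 0.50254071, -0.08282183,  0.04813743]), np.float64(0.002856094939452367))
[[214.61485 233.11165]
 [218.91765 201.70107]
 [331.10016 217.06853]
 [326.79736 248.47911]] [array([0.50161966, 0.18269466]), array([0.5719962 , 0.17544694]), array([ 0.5405031 , -0.07436887]), array([ 0.47075141, -0.06465168])]
cup [0.38864426 0.02884653 0.066     ]
timer [0.39781904 0.12333666 0.019     ]
tape [ 0.65458397 -0.01963539  0.025     ]
bottle [0.6548921  0.08930185 0.07      ]
```

Request:
arm_command(series="25 -22.8 2.5 0 0;25 -22.8 2.5 0 0;25 -22.8 2.5 0 0;25 -22.8 2.5 0 0;25 -22.8 2.5 0 0;25 -22.8 2.5 0 0;25 -22.8 2.5 0 0;25 -22.8 2.5 0 0;25 -22.8 2.5 0 0;25 -22.8 2.5 0 0;25 -22.8 2.5 0 0;25 -22.8 2.5 0 0;25 -22.8 2.5 0 0;25 -22.8 2.5 0 0;25 -22.8 2.5 0 0;25 -22.8 2.5 0 0;25 -22.8 2.5 0 0;25 -22.8 2.5 0 0", squeeze=50)

```text
time_s: 1.6
tool_pos: [0.5032, -0.0815, 0.1772]
tool_rot: [180.0, 0.0, 18.7]
force: [0.8, -0.0, -0.5]
grip_width: 0.0875
grasp_force: 0.0
```

Request:
arm_command(series="0 0 0 -0.1134 0;0 0 0 -0.1134 0;0 0 0 -0.1134 0;0 0 0 -0.1134 0;0 0 0 -0.1134 0;0 0 0 -0.1134 0;0 0 0 -0.1134 0;0 0 0 -0.1134 0;0 0 0 -0.1134 0;0 0 0 -0.1134 0;0 0 0 0 0;0 0 0 0 0;0 0 0 0 0")

```text
time_s: 2.68
tool_pos: [0.5028, -0.083, 0.1773]
tool_rot: [-180.0, 0.0, 83.5]
force: [-0.3, -0.5, -0.2]
grip_width: 0.087
grasp_force: 0.0
```

```bash
python3 - <<'E'
from h import *
o=telemetry.get_obs();im=cams.read_camera("wrist");np.save("o1.npy",o,allow_pickle=True);cv2.imwrite("pics/w1.png",im)
print({k:np.round(o[k],4) for k in("time_s","qpos","tool_pos","tool_rot","force")})
E
```

```text
{'time_s': np.float64(2.6833), 'qpos': array([ 41.3371,   5.0393, -36.4633, 105.1912,   3.1696,  70.8002,
        -2.5876]), 'tool_pos': array([ 0.5028, -0.083 ,  0.1773]), 'tool_rot': array([-1.799794e+02,  1.300000e-03,  8.347700e+01]), 'force': array([-0.2562, -0.4545, -0.1664])}
```

View pics/w1.png

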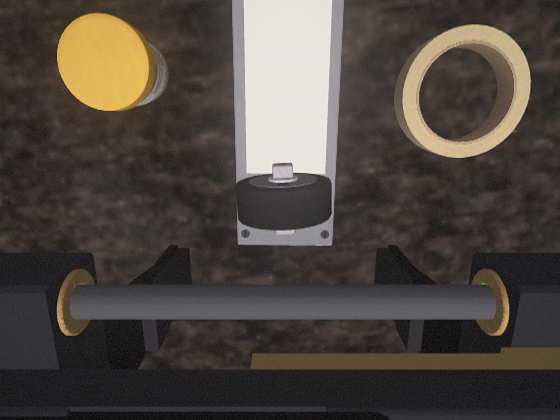

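The wrist view shows that the wheel stands across the track. Its disc faces the dock, with the near axle block at about (283,172) and the far one at (285,232). It has to be pivoted 90° on the lead-in before rolling. I'll measure the axle and track directions.

```bash
python3 - <<'E'
from h import *
o=np.load("o1.npy",allow_pickle=True).item();C=cam("wrist",o)
im=cv2.imread("pics/w1.png")
c=cv2.resize(im[140:260,220:350],None,fx=6,fy=5,interpolation=cv2.INTER_CUBIC)
s=cv2.imread("pics/side0.png")[210:290,215:300];s=cv2.resize(s,(600,565))
cv2.imwrite("pics/w1c.png",c[:, :780])
# track edges: left/right board edge & strip in wrist image
a=[onz(C,p,.01) for p in[(232,20),(237,244),(332,244),(343,20)]]
print(np.round(a,4))
for l,r in((a[1],a[0]),(a[2],a[3])):d=r-l;print(np.degrees(np.arctan2(d[1],d[0])))
print("track end mid",(a[1]+a[2])/2,"strip start",onz(C,(285,173),.01))
print("near block top",onz(C,(283,166),.056),"far",onz(C,(285,232),.056), "tri", meet(C,(283,172),cam("top"),(331,233)))
E
```

```text
[[ 0.4789  0.0607  0.01  ]
 [ 0.4548 -0.1296  0.01  ]
 [ 0.5436 -0.1399  0.01  ]
 [ 0.5675  0.0505  0.01  ]]
82.77641814358456
82.83289162879355
track end mid [ 0.49918449 -0.13474344  0.01      ] strip start [ 0.50724062 -0.06769386  0.01      ]
near block top [ 0.50693172 -0.05405866  0.056     ] far [ 0.5024627  -0.10716072  0.056     ] tri (array([ 0.50649028, -0.07422247, -0.01793629]), np.float64(0.0062392014710796395))
```

View pics/w1c.png

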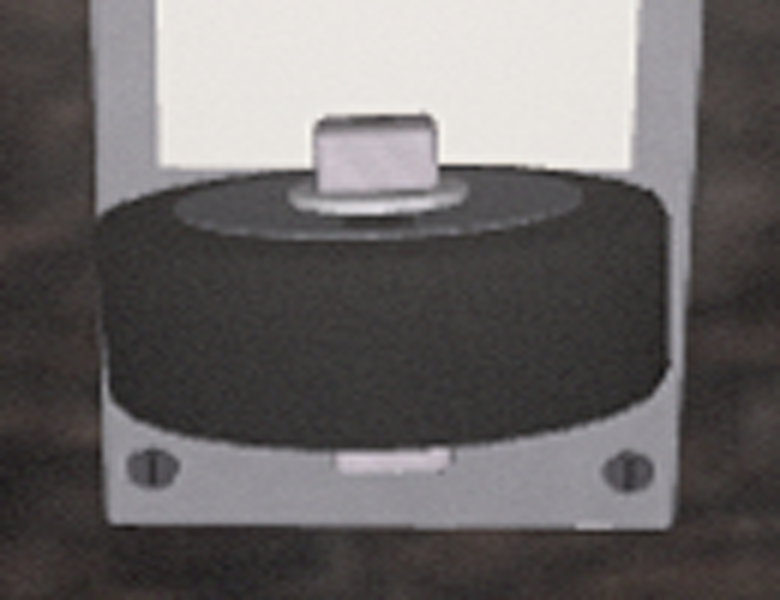

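Request:
arm_command(series="0 0 3 0.1188 0;0 0 3 0.1188 0;0 0 3 0.1188 0;0 0 3 0.1188 0;0 0 3 0.1188 0;0 0 3 0.1188 0;0 0 3 0.1188 0;0 0 3 0.1188 0;0 0 3 0.1188 0;0 0 3 0.1188 0;0 0 3 0.1188 0;0 0 3 0.1188 0;0 0 3 0.1188 0;0 0 0 0 0;0 0 0 0 0;0 0 0 0 0")

```text
time_s: 4.07
tool_pos: [0.5031, -0.0829, 0.1387]
tool_rot: [180.0, -0.0, -4.7]
force: [-0.3, -0.4, -0.0]
grip_width: 0.0871
grasp_force: 0.0
```

```bash
python3 - <<'E'
from h import *
o=telemetry.get_obs();im=cams.read_camera("wrist");np.save("o2.npy",o,allow_pickle=True);cv2.imwrite("pics/w2.png",im)
print({k:np.round(o[k],4) for k in("time_s","qpos","tool_pos","tool_rot","force")})
C=cam("wrist",o)
for P in[(.504,-.082,.048),(.506,-.059,.056),(.502,-.105,.056)]:print(proj(C,P))
E
```

```text
{'time_s': np.float64(4.0667), 'qpos': array([ 36.1754,   6.699 , -31.4987, 108.0088,   3.8217,  66.3075,
       -91.3908]), 'tool_pos': array([ 0.5031, -0.0829,  0.1387]), 'tool_rot': array([ 1.799951e+02, -1.160000e-02, -4.705300e+00]), 'force': array([-0.3042, -0.4308, -0.032 ])}
[282.15569307 212.63485817]
[248.42903097 215.72244116]
[315.85252887 215.98375438]
```

View pics/w2.png

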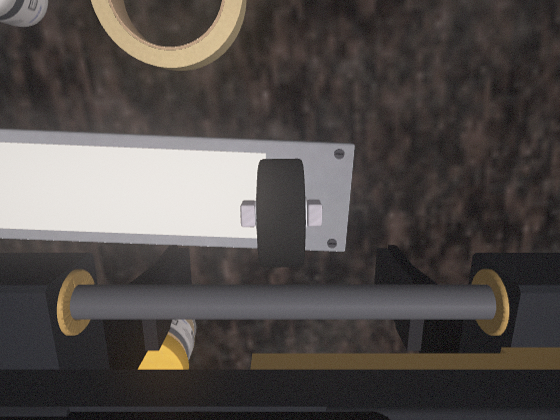

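The blocks are at (248,213) and (314,212), so the axle lies along the tool's y. I'll correct by about +2.8 mm in x and -1.7 mm in y, then descend.

Request:
arm_command(series="2.8 -1.7 5 0 0;0 0 12 0 0;0 0 14 0 0;0 0 14 0 0;0 0 14 0 0;0 0 14 0 0;0 0 14 0 0;0 0 12 0 0;0 0 7 0 0;0 0 3.5 0 0;0 0 0 0 0;0 0 0 0 0;0 0 0 0 0")

```text
time_s: 5.2
tool_pos: [0.5066, -0.0816, 0.0297]
tool_rot: [180.0, -0.1, -4.8]
force: [0.3, -0.3, 0.7]
grip_width: 0.0869
grasp_force: 0.0
```

Request:
arm_command(series="0 0 0 0 50;0 0 0 0 60;0 0 0 0 70;0 0 0 0 76;0 0 0 0 82;0 0 0 0 88;0 0 0 0 94;0 0 0 0 100;0 0 0 0 106;0 0 0 0 112;0 0 0 0 120;0 0 0 0 130", squeeze=12)

```text
time_s: 6.2
tool_pos: [0.5059, -0.0818, 0.0291]
tool_rot: [180.0, 0.0, -4.9]
force: [-0.4, -1.4, 1.0]
grip_width: 0.0557
grasp_force: 12.0
```

Request:
arm_command(series="0 0 0 0 255;0 0 0 0 255;0 0 0 0 255;0 0 0.5 0 255;0 0 0.5 0 255;0 0 0 0 255;0 0 0 0 255;0 0 0 0 255", squeeze=50)

```text
time_s: 6.87
tool_pos: [0.5062, -0.0818, 0.029]
tool_rot: [180.0, -0.0, -4.9]
force: [-3.2, -1.0, 7.5]
grip_width: 0.0555
grasp_force: 50.0
```

Request:
arm_command(series="0 0 -0.4 -0.02 255;0 0 0 -0.04 255;0 0 0 -0.06 255;0 0 0 -0.06 255;0 0 0 -0.06 255;0 0 0 -0.06 255;0 0 0 -0.06 255;0 0 0 -0.06 255;0 0 0 -0.06 255;0 0 0 -0.06 255;0 0 0 -0.06 255;0 0 0 -0.06 255")

```text
time_s: 7.87
tool_pos: [0.5069, -0.0808, 0.029]
tool_rot: [180.0, -0.1, 33.2]
force: [1.3, 1.1, 3.1]
grip_width: 0.0551
grasp_force: 50.0
```

Request:
arm_command(series="0 0 0 -0.06 255;0 0 0 -0.06 255;0 0 0 -0.06 255;0 0 0 -0.06 255;0 0 0 -0.06 255;0 0 0 -0.06 255;0 0 0 -0.06 255;0 0 0 -0.06 255;0 0 0 -0.06 255;0 0 0 -0.06 255;0 0 0 -0.06 255;0 0 0 -0.06 255;0 0 0 -0.06 255;0 0 0 -0.06 255;0 0 0 -0.03 255;0 0 0 0 255;0 0 0 0 255")

```text
time_s: 9.28
tool_pos: [0.5068, -0.0809, 0.029]
tool_rot: [179.9, -0.0, 82.8]
force: [0.3, 0.7, 5.6]
grip_width: 0.0557
grasp_force: 50.0
```

```bash
python3 - <<'E'
from h import *
o=telemetry.get_obs();im=cams.read_camera("wrist");t=cams.read_camera("side")
print({k:np.round(o[k],4) for k in("time_s","qpos","tool_pos","tool_rot","force","wrist_torque")})
C=cam("wrist",o)
print([proj(C,p) for p in[(.5228,.0578,.01),(.5228+.138*.122,.0578+.138*.9925,.013)]])
cv2.imwrite("pics/w3.png",np.hstack([cv2.resize(im,(440,330)),cv2.resize(t[170:310,180:340],(355,330))]))
cv2.imwrite("pics/w3full.png",im)
E
```

```text
{'time_s': np.float64(9.2833), 'qpos': array([ 45.8138,  17.8848, -44.3076, 113.0176,  15.1609,  54.8534,
       -13.1369]), 'tool_pos': array([ 0.5068, -0.0809,  0.029 ]), 'tool_rot': array([ 1.799182e+02, -4.540000e-02,  8.278690e+01]), 'force': array([0.3306, 0.7413, 5.5767]), 'wrist_torque': array([ 0.1805, -0.0069, -0.0094])}
[array([277.82658504, -56.3081522 ]), array([ 274.44429579, -564.67223711])]
```

View pics/w3.png

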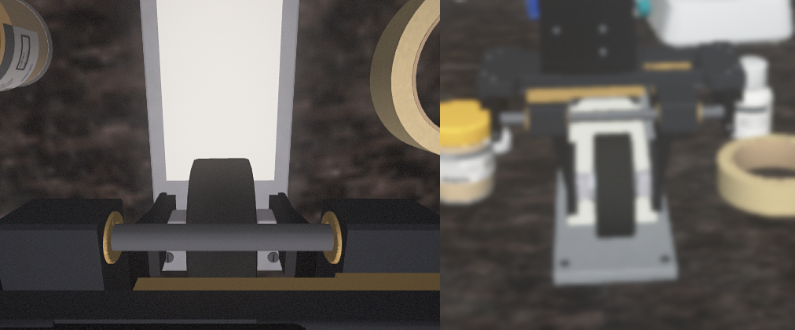

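The wheel now points along the track and is centred: wheel at column 281, strip midline at about 281. I'll check the heading.

```bash
python3 - <<'E'
from h import *
o=telemetry.get_obs();C=cam("wrist",o);im=cv2.imread("pics/w3full.png")
P=[]
for r in range(5,190,5):
    x=np.where(im[r,150:400].min(1)>190)[0]+150
    P.append(onz(C,((x[0]+x[-1])/2,r),.01)[:2])
P=np.array(P);k=np.polyfit(P[:,1],P[:,0],1)
print(90-np.degrees(np.arctan(k[0])),"x at y: wheel",np.polyval(k,-.0809),"end",np.polyval(k,.212),P[0],P[-1])
E
```

```text
82.83983434515494 x at y: wheel 0.5057646517606218 end 0.5425596590584113 [0.52028458 0.03461282] [ 0.51017999 -0.04518921]
```

Request:
arm_command(series="0 0 0.4 0 255;0 0 0.4 0 255;0 0 0.4 0 255;0 0 0 0 255;0 0 0 0 255;0 0 0 0 255", squeeze=60)

```text
time_s: 9.88
tool_pos: [0.5068, -0.0809, 0.0288]
tool_rot: [179.9, 0.0, 82.8]
force: [-2.8, 1.6, 13.8]
grip_width: 0.0553
grasp_force: 60.0
```

Request:
arm_command(series="0.5 0 0.1 0 255;1 0 0 0 255;1 0 0 0 255;1 0 0 0 255;1 0 0 0 255;1 0 0 0 255;1 0 0 0 255;1 0 0 0 255;1 0 0 0 255;1 0 0 0 255")

```text
time_s: 10.72
tool_pos: [0.5077, -0.0735, 0.0289]
tool_rot: [179.9, 0.2, 82.7]
force: [-3.4, -2.7, 15.7]
grip_width: 0.0556
grasp_force: 60.0
```

Request:
arm_command(series="1 0 0 0 255;1 0 0 0 255;1 0 0 0 255;1 0 0 0 255;1 0 0 0 255;1 0 0 0 255;1 0 0 0 255;1 0 0 0 255;1 0 0 0 255;1 0 0 0 255;1 0 0 0 255;1 0 0 0 255;1 0 0 0 255;1 0 0 0 255;1 0 0 0 255;1 0 0 0 255")

```text
time_s: 12.05
tool_pos: [0.5096, -0.0576, 0.0289]
tool_rot: [180.0, 0.2, 82.7]
force: [-5.1, -2.8, 17.3]
grip_width: 0.0552
grasp_force: 60.0
```

Request:
arm_command(series="1 -0.05 -0.1 0 255;1 -0.05 -0.1 0.005 255;1 -0.05 -0.05 0 255;1 -0.05 0 0 255;1 -0.05 0 0 255;1 -0.05 0 0 255;1 -0.05 0 0 255;1 -0.05 0 0 255;1 -0.05 0 0 255;1 -0.05 0 0 255;1 -0.05 0 0 255;1 -0.05 0 0 255;1 0 0 0 255;1 0 0 0 255;1 0 0 0 255;1 0 0 0 255;1 0 0 0 255;1 0 0 0 255")

```text
time_s: 13.55
tool_pos: [0.5117, -0.0396, 0.0289]
tool_rot: [179.9, 0.1, 82.5]
force: [-2.8, -2.3, 13.0]
grip_width: 0.0553
grasp_force: 60.0
```

Request:
arm_command(series="1.2 0 0.1 0 255;1.2 0 0.1 0 255;1.2 0 0.05 0 255;1.2 0 0 0 255;1.2 0 0 0 255;1.2 0 0 0 255;1.2 0 0 0 255;1.2 0 0 0 255;1.2 0 0 0 255;1.2 0 0 0 255;1.2 0 0 0 255;1.2 0 0 0 255;1.2 0 0 0 255;1.2 0 0 0 255;1.2 0 0 0 255;1.2 0 0 0 255")

```text
time_s: 14.88
tool_pos: [0.514, -0.0204, 0.0289]
tool_rot: [179.9, 0.2, 82.5]
force: [-4.5, -2.9, 14.9]
grip_width: 0.0556
grasp_force: 60.0
```

Request:
arm_command(series="1.2 -0.03 0 0.003 255;1.2 -0.03 0 0 255;1.2 -0.03 0 0 255;1.2 -0.03 0 0 255;1.2 -0.03 0 0 255;1.2 -0.03 0 0 255;1.2 -0.03 0 0 255;1.2 -0.03 0 0 255;1.2 -0.03 0 0 255;1.2 -0.03 0 0 255;1.2 -0.03 0 0 255;1.2 -0.03 0 0 255;1.2 0 0 0 255;1.2 0 0 0 255;1.2 0 0 0 255;1.2 0 0 0 255;1.2 0 0 0 255;1.2 0 0 0 255")

```text
time_s: 16.38
tool_pos: [0.5167, 0.0012, 0.0289]
tool_rot: [179.9, 0.1, 82.3]
force: [-2.6, -2.7, 15.7]
grip_width: 0.0554
grasp_force: 60.0
```

Request:
arm_command(series="1.2 -0.03 -0.05 0 255;1.2 -0.03 0 0 255;1.2 -0.03 0 0 255;1.2 -0.03 0 0 255;1.2 -0.03 0 0 255;1.2 -0.03 0 0 255;1.2 -0.03 0 0 255;1.2 -0.03 0 0 255;1.2 -0.03 0 0 255;1.2 -0.03 0 0 255;1.2 -0.03 0 0 255;1.2 -0.03 0 0 255;1.2 0 0 0 255;1.2 0 0 0 255;1.2 0 0 0 255;1.2 0 0 0 255;1.2 0 0 0 255;1.2 0 0 0 255")

```text
time_s: 17.88
tool_pos: [0.5193, 0.0227, 0.0289]
tool_rot: [179.9, 0.1, 82.3]
force: [-3.3, -2.6, 14.9]
grip_width: 0.0552
grasp_force: 60.0
```

Request:
arm_command(series="1.2 -0.03 0 0 255;1.2 -0.03 0 0 255;1.2 -0.03 0 0 255;1.2 -0.03 0 0 255;1.2 -0.03 0 0 255;1.2 -0.03 0 0 255;1.2 -0.03 0 0 255;1.2 -0.03 0 0 255;1.2 -0.03 0 0 255;1.2 -0.03 0 0 255;1.2 -0.03 0 0 255;1.2 -0.03 0 0 255;1.2 -0.03 0 0 255;1.2 -0.03 0 0 255;1.2 -0.03 0 0 255;1.2 -0.03 0 0 255;1.2 -0.03 0 0 255;1.2 -0.03 0 0 255")

```text
time_s: 19.38
tool_pos: [0.522, 0.0443, 0.0289]
tool_rot: [179.9, 0.1, 82.3]
force: [-2.3, -2.7, 14.6]
grip_width: 0.0549
grasp_force: 60.0
```

Request:
arm_command(series="1.2 -0.03 0 0 255;1.2 -0.03 0 0 255;1.2 -0.03 0 0 255;1.2 -0.03 0 0 255;1.2 -0.03 0 0 255;1.2 -0.03 0 0 255;1.2 -0.03 0 0 255;1.2 -0.03 0 0 255;1.2 -0.03 0 0 255;1.2 -0.03 0 0 255;1.2 -0.03 0 0 255;1.2 -0.03 0 0 255;1.2 -0.03 0 0 255;1.2 -0.03 0 0 255;1.2 -0.03 0 0 255;1.2 -0.03 0 0 255;1.2 -0.03 0 0 255;1.2 -0.03 0 0 255")

```text
time_s: 20.88
tool_pos: [0.5245, 0.0658, 0.0289]
tool_rot: [179.8, 0.1, 82.3]
force: [-1.7, -3.0, 13.5]
grip_width: 0.0551
grasp_force: 60.0
```

Request:
arm_command(series="1.2 -0.03 0.1 0 255;1.2 -0.03 0.1 0 255;1.2 -0.03 0 0 255;1.2 -0.03 0 0 255;1.2 -0.03 0 0 255;1.2 -0.03 0 0 255;1.2 -0.03 0 0 255;1.2 -0.03 0 0 255;1.2 -0.03 0 0 255;1.2 -0.03 0 0 255;1.2 -0.03 0 0 255;1.2 -0.03 0 0 255;1.2 -0.03 0 0 255;1.2 -0.03 0 0 255;1.2 -0.03 0 0 255;1.2 -0.03 0 0 255;1.2 -0.03 0 0 255;1.2 -0.03 0 0 255")

```text
time_s: 22.38
tool_pos: [0.5272, 0.0874, 0.0289]
tool_rot: [179.8, 0.1, 82.3]
force: [-2.1, -2.8, 12.8]
grip_width: 0.0549
grasp_force: 60.0
```

```bash
python3 - <<'E'
from h import *
o=telemetry.get_obs();print(o["qpos"],o["wrist_torque"]);C=cam("wrist",o)
im=cams.read_camera("wrist");cv2.imwrite("pics/w4.png",im)
for x in(.138,.1945):print(proj(C,(.5228+x*.1246,.0578+x*.9922,.011)))
E
```

```text
[ 28.52422686  21.39138021 -46.88412576 110.15601797  18.87234564
  56.19250158 -34.76643555] [-0.67646411  0.36351054  0.06827266]
[277.54857007  24.66648507]
[ 275.57793869 -130.127716  ]
```

View pics/w4.png

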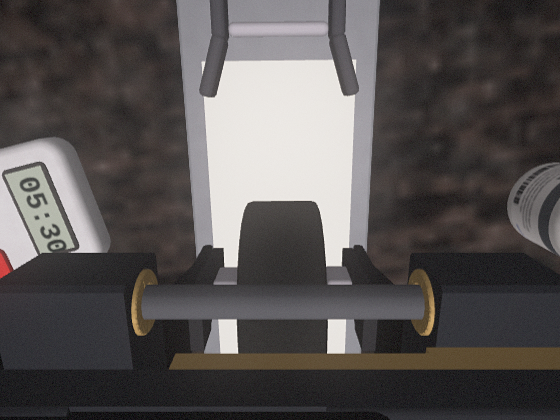

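The bar is centred at (279,29), the strip ends at row 61, and the wheel (column 282) is centred on the guides.

```bash
python3 - <<'E'
from h import *
o=telemetry.get_obs();C=cam("wrist",o)
b=onz(C,(279,29),.0125);s=onz(C,(280,61),.01);t=o["tool_pos"]
u=np.array([.1246,.9922,0]);v=np.array([.9922,-.1246,0])
print("bar ahead",(b-t)@u,"side",(b-t)@v,"strip end ahead",(s-t)@u,(s-t)@v, "track est", .138-((t-np.array([.5228,.0578,0]))@u))
E
```

```text
bar ahead 0.106109045234224 side -5.7140120505991265e-05 strip end ahead 0.09325717937480262 0.00022296966074333152 track est 0.10772567202835147
```

Request:
arm_command(series="1.2 -0.03 0.1 0 255;1.2 -0.03 0.1 0 255;1.2 -0.03 0.1 0 255;1.2 -0.03 0 0 255;1.2 -0.03 0 0 255;1.2 -0.03 0 0 255;1.2 -0.03 0 0 255;1.2 -0.03 0 0 255;1.2 -0.03 0 0 255;1.2 -0.03 0 0 255;1.2 -0.03 0 0 255;1.2 -0.03 0 0 255;1.2 -0.03 0 0 255;1.2 -0.03 0 0 255;1.2 -0.03 0 0 255;1.2 -0.03 0 0 255;1.2 -0.03 0 0 255;1.2 -0.03 0 0 255")

```text
time_s: 23.93
tool_pos: [0.5298, 0.1091, 0.0289]
tool_rot: [179.8, 0.1, 82.3]
force: [-0.7, -2.8, 14.6]
grip_width: 0.0552
grasp_force: 60.0
```

Request:
arm_command(series="1.2 -0.02 0 0 255;1.2 -0.02 0 0 255;1.2 -0.02 0 0 255;1.2 -0.02 0 0 255;1.2 -0.02 0 0 255;1.2 -0.02 0 0 255;1.2 -0.02 0 0 255;1.2 -0.02 0 0 255;1.2 -0.02 0 0 255;1.2 -0.02 0 0 255;1.2 -0.02 0 0 255;1.2 -0.02 0 0 255;1.2 -0.02 0 0 255;1.2 -0.02 0 0 255;1.2 -0.02 0 0 255;1.2 -0.02 0 0 255;1.2 -0.02 0 0 255;1.2 -0.02 0 0 255;1.2 -0.02 0 0 255;1.2 -0.02 0 0 255")

```text
time_s: 25.6
tool_pos: [0.5327, 0.133, 0.0289]
tool_rot: [179.8, 0.1, 82.3]
force: [-1.0, -2.8, 14.1]
grip_width: 0.0551
grasp_force: 60.0
```

Request:
arm_command(series="1.2 -0.02 0.05 0 255;1.2 -0.02 0.05 0 255;1.2 -0.02 0 0 255;1.2 -0.02 0 0 255;1.2 -0.02 0 0 255;1.2 -0.02 0 0 255;1.2 -0.02 0 0 255;1.2 -0.02 0 0 255;1.2 -0.02 0 0 255;1.2 -0.02 0 0 255;1.2 -0.02 0 0 255;1.2 -0.02 0 0 255;1.2 -0.02 0 0 255;1.2 -0.02 0 0 255;1.2 -0.02 0 0 255;1.2 -0.02 0 0 255;1.2 -0.02 0 0 255;1.2 -0.02 0 0 255")

```text
time_s: 27.1
tool_pos: [0.5354, 0.1545, 0.0289]
tool_rot: [179.8, 0.0, 82.3]
force: [-0.6, -3.0, 14.8]
grip_width: 0.0552
grasp_force: 60.0
```

Request:
arm_command(series="1.2 -0.02 0 0 255;1.2 -0.02 0 0 255;1.2 -0.02 0 0 255;1.2 -0.02 0 0 255;1.2 -0.02 0 0 255;1.2 -0.02 0 0 255;1.2 -0.02 0 0 255;1.2 -0.02 0 0 255;1.2 -0.02 0 0 255;1.2 -0.02 0 0 255;1.2 -0.02 0 0 255;1.2 -0.02 0 0 255;1.2 -0.02 0 0 255;1.2 -0.02 0 0 255;1.2 -0.02 0 0 255;0.5 0 0 0 255")

```text
time_s: 28.43
tool_pos: [0.5376, 0.1731, 0.0289]
tool_rot: [179.7, 0.0, 82.3]
force: [-0.0, -1.7, 14.0]
grip_width: 0.0554
grasp_force: 60.0
```

Request:
arm_command(series="0.6 0 0 0 255;0.6 0 0 0 255;0.6 0 0 0 255;0.6 0 0 0 255;0.6 0 0 0 255")

```text
time_s: 28.85
tool_pos: [0.538, 0.1759, 0.0289]
tool_rot: [179.7, 0.0, 82.3]
force: [0.1, -3.3, 14.6]
grip_width: 0.0549
grasp_force: 60.0
```

Request:
arm_command(series="0.5 0 0 0 255;0.5 0 0 0 255;0.5 0 -0.1 0 255;0.5 0 -0.1 0 255")

```text
time_s: 29.18
tool_pos: [0.5382, 0.1778, 0.0289]
tool_rot: [179.7, 0.0, 82.3]
force: [0.1, -3.0, 12.8]
grip_width: 0.0553
grasp_force: 60.0
```

Request:
arm_command(series="0.5 0 0 0 255;0.5 0 0 0 255;0.5 0 0 0 255;0.5 0 0 0 255")

```text
time_s: 29.52
tool_pos: [0.5384, 0.1794, 0.0289]
tool_rot: [179.8, 0.1, 82.3]
force: [-0.4, -3.8, 13.8]
grip_width: 0.0548
grasp_force: 60.0
```

Request:
arm_command(series="0.5 0 0 0 255;0.5 0 0 0 255;0.5 0 0 0 255;0.5 0 0 0 255")

```text
time_s: 29.85
tool_pos: [0.5385, 0.1798, 0.0289]
tool_rot: [179.8, 0.2, 82.2]
force: [-2.0, -7.7, 17.0]
grip_width: 0.0556
grasp_force: 60.0
```

Request:
arm_command(series="0.5 0 -0.25 0 255;0.5 0 -0.25 0 255;0.5 0 -0.2 0 255;0.5 0 -0.2 0 255")

```text
time_s: 30.18
tool_pos: [0.5384, 0.1802, 0.029]
tool_rot: [179.8, 0.3, 82.2]
force: [-0.3, -8.4, 12.9]
grip_width: 0.0551
grasp_force: 60.0
```

Request:
arm_command(series="0.5 0 -0.15 0 255;0.5 0 -0.15 0 255;0.5 0 -0.15 0 255;0.5 0 -0.15 0 255;0.5 0 -0.15 0 255")

```text
time_s: 30.6
tool_pos: [0.5388, 0.1828, 0.0299]
tool_rot: [179.8, 0.3, 82.2]
force: [-1.1, -8.2, 14.1]
grip_width: 0.0552
grasp_force: 60.0
```

Request:
arm_command(series="0.5 0 -0.18 0 255;0.5 0 -0.18 0 255;0.5 0 -0.15 0 255;0.5 0 -0.15 0 255;0.5 0 -0.12 0 255;0.5 0 -0.12 0 255")

```text
time_s: 31.1
tool_pos: [0.5393, 0.187, 0.031]
tool_rot: [179.8, 0.2, 82.2]
force: [-0.9, -6.4, 12.7]
grip_width: 0.0553
grasp_force: 60.0
```

Request:
arm_command(series="0.5 0 -0.1 0 255;0.5 0 -0.1 0 255;0.5 0 -0.08 0 255;0.5 0 -0.08 0 255;0.5 0 -0.05 0 255;0.5 0 -0.05 0 255;0.5 0 -0.03 0 255;0.5 0 0 0 255")

```text
time_s: 31.77
tool_pos: [0.5399, 0.1924, 0.0317]
tool_rot: [179.8, 0.1, 82.2]
force: [-0.3, -4.0, 12.9]
grip_width: 0.0553
grasp_force: 60.0
```

Request:
arm_command(series="0.5 0 0 0 255;0.5 0 0 0 255;0.5 0 0 0 255;0.5 0 0 0 255;0.5 0 0 0 255;0.5 0 0 0 255;0.5 0 0 0 255;0.5 0 0.03 0 255;0.5 0 0.05 0 255;0.5 0 0.05 0 255")

```text
time_s: 32.6
tool_pos: [0.5407, 0.1986, 0.0316]
tool_rot: [179.8, -0.0, 82.3]
force: [-0.1, -2.0, 11.3]
grip_width: 0.055
grasp_force: 60.0
```

Request:
arm_command(series="0.5 0 0.08 0 255;0.5 0 0.08 0 255;0.5 0 0.08 0 255;0.5 0 0.1 0 255;0.5 0 0.1 0 255;0.5 0 0.1 0 255;0.5 0 0.12 0 255;0.5 0 0.12 0 255")

```text
time_s: 33.27
tool_pos: [0.5413, 0.2034, 0.0309]
tool_rot: [179.8, -0.1, 82.3]
force: [1.0, -0.9, 10.5]
grip_width: 0.0549
grasp_force: 60.0
```

Request:
arm_command(series="0.5 0 0.14 0 255;0.5 0 0.14 0 255;0.5 0 0.15 0 255;0.5 0 0.15 0 255;0.5 0 0.16 0 255;0.5 0 0.16 0 255;0.5 0 0.17 0 255;0.5 0 0.17 0 255")

```text
time_s: 33.93
tool_pos: [0.5418, 0.208, 0.0296]
tool_rot: [179.7, -0.2, 82.3]
force: [1.6, 1.2, 9.1]
grip_width: 0.0553
grasp_force: 60.0
```

Request:
arm_command(series="0.5 0 0.19 0 255;0.5 0 0.19 0 255;0.5 0 0.2 0 255;0.5 0 0.15 0 255;0.5 0 0.05 0 255;0.5 0 0 0 255;0 0 0 0 255;0 0 0 0 255")

```text
time_s: 34.6
tool_pos: [0.5421, 0.21, 0.029]
tool_rot: [179.8, -0.1, 82.3]
force: [0.0, -2.0, 11.0]
grip_width: 0.0553
grasp_force: 60.0
```

Request:
arm_command(series="0.4 0 0 0 255;0.4 0 0 0 255;0.4 0 0 0 255;0.4 0 0 0 255;0 0 0 0 255;0 0 0 0 255")

```text
time_s: 35.1
tool_pos: [0.5423, 0.2108, 0.0289]
tool_rot: [179.8, 0.0, 82.3]
force: [0.1, -2.4, 11.6]
grip_width: 0.0555
grasp_force: 60.0
```

Request:
arm_command(series="0 0 -0.4 0 255;0 0 -0.4 0 255;-0.2 0 -0.3 0 255;-0.2 0 -0.2 0 255;0 0 0 0 255;0 0 0 0 255;0 0 0 0 255")

```text
time_s: 35.68
tool_pos: [0.5421, 0.2106, 0.0291]
tool_rot: [179.8, -0.0, 82.3]
force: [3.5, -1.5, 5.3]
grip_width: 0.0554
grasp_force: 60.0
```

Request:
arm_command(series="0 0 -0.25 0 255;0 0 -0.25 0 255;0 0 0 0 255;0 0 0 0 255;0 0 0 0 255", squeeze=15)

```text
time_s: 36.1
tool_pos: [0.5409, 0.2107, 0.029]
tool_rot: [179.9, -0.0, 82.4]
force: [4.6, -1.1, 5.0]
grip_width: 0.0559
grasp_force: 15.0
```

Request:
arm_command(series="0 0 0 0 85;0 0 0 0 80;0 0 0 0 75;0 0 0 0 70;0 0 0 0 60;0 0 0 0 50;0 0 0 0 35;0 0 0 0 20;0 0 0 0 0;0 0 0 0 0;0 0 0 0 0;0 0 0 0 0")

```text
time_s: 37.1
tool_pos: [0.5402, 0.2106, 0.0287]
tool_rot: [-180.0, 0.0, 82.4]
force: [0.2, 0.7, -0.1]
grip_width: 0.0861
grasp_force: 0.0
```

Request:
arm_command(series="0 0 -3 0 0;0 0 -6 0 0;0 0 -10 0 0;0 0 -12 0 0;0 0 -12 0 0;0 0 -12 0 0;0 0 -12 0 0;0 0 -12 0 0;0 0 -12 0 0;0 0 -12 0 0;0 0 -12 0 0;0 0 -12 0 0;0 0 -12 0 0;0 0 0 0 0;0 0 0 0 0")

```text
time_s: 38.35
tool_pos: [0.5406, 0.2107, 0.1684]
tool_rot: [179.9, -0.0, 82.3]
force: [0.2, 1.3, -0.7]
grip_width: 0.0871
grasp_force: 0.0
```

```bash
python3 - <<'E'
from h import *
o=telemetry.get_obs();im=cams.read_camera("wrist");t=cams.read_camera("top");s=cams.read_camera("side")
C=cam("wrist",o);print(o["tool_pos"],o["force"])
cv2.imwrite("pics/w5.png",np.hstack([cv2.resize(im,(440,330)),cv2.resize(s[130:290,180:340],(330,330))]))
E
```

```text
[0.54060935 0.21074402 0.16840006] [ 0.23648963  1.2561528  -0.67352468]
```

View pics/w5.png

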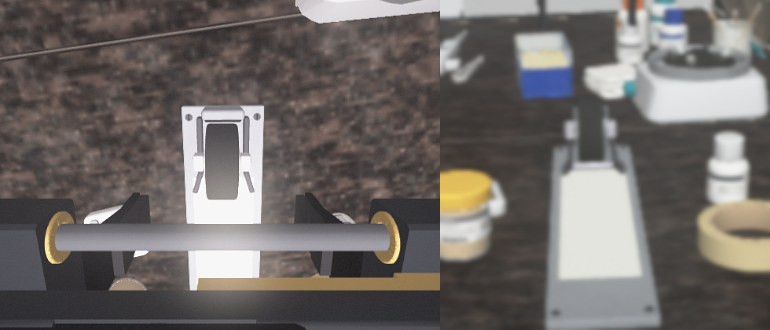

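The wheel stands upright in the dock between the guides, at (222,160) in the left half, up against the end-stop side. The things around it have not moved.

```bash
python3 -c "
from cell import env
print(env.sign_off())"
```

```text
the job is handed in; nothing more can be done
None
```

I rolled the wheel a full turn along the strip, with the lean reading 13–17 N at each check, then over the bar at 9–17 N; it stands upright in the dock, the bystanders look unmoved, and the job was handed in at about 38 s. The wheel started crosswise, so I first pivoted it 90° in place on the lead-in; I never saw the spot turn, so the full turn is inferred from distance and drag.

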